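Put the bench tools back on their own silhouettes

ROBOT

A 6-joint arm with a two-finger parallel gripper is mounted at the origin on the work surface. World frame = base frame: x ahead of the robot, y to its left, z up, the work surface at z = 0. Lengths are in m, angles in rad, forces in N, time in s.
With the tool pointing down it reaches from about 0.375 to 0.975 m from the base axis. Payload 3.8 kg.
Tool frame: the origin (TCP) lies midway between the tips of the shut fingers; the grasp point (between the pads) lies 19 mm behind it; z points along the fingers, y is the line along which they close (so a half turn about z gives the same grasp; the last joint's range is limited). The gripper opens to 85 mm and grips with 20 to 120 N. Pads are 22 mm wide; open, the fingers measure 114 mm over their backs; the gripper's body (76 mm by 85 mm) begins 54 mm behind the grasp point. The pads swing forward as they close: fully open they stand 13 mm farther back than shut.
Start: joints at [1.101, 0.264, 1.604, -0, 1.274, -0.037], TCP at [0.283, 0.613, 0.231] pointing down, gripper open.
Joint ranges: [-2.63, 2.63], [-0.94, 2.18], [0.31, 2.57], [-1.31, 4.45], [0, 2.66], [-2.55, 2.55]. Speed limits (rad/s): [2.57, 2.57, 3.14, 3.14, 3.14, 3.14].

INTERFACE

Orientations are given as a rotation vector (axis times angle).
In Python, from workcell import bot, read_camera, camera_info, ticket gives the robot as it stands.
- The arm moves only by the tool servo_tool, never from a script. Its argument "targets" is a list of rows, each an object of numbers: "hand": the closure, from -1 (fully open) to 1 (shut); "x", "y", "z": the shift along the tool's x, y, z as a fraction of full scale; "roll": the turn about the tool's z as a fraction of full scale. In form: [{"hand": .., "x": .., "y": .., "z": .., "roll": ..}, ...]. A call has 1 to 10 rows; each row is the pose to reach, as a shift and turn from the pose commanded when the call began, along the tool's axes at that moment, turning the shorter way round; what a row does not reach only later rows make up. Full scale, the value 1, is 50 cm for a shift and 180 degrees for a turn. A row lasts 1/12 s, in which the tool goes at most 41.7 mm and 7.16 degrees, less where a joint would pass 70% of its speed; a pose out of reach is approached as far as the arm can. A call with a number of a shift or a turn outside -1 to 1 is refused whole. A call with a gripper value outside its range is refused whole. The fingers move at their own pace and stop on an object; "grip_force" is the grip in N (left out, the last holds). Time passes only in rows, so rows that repeat a pose let the fingers close. It gives the time, the measured TCP pose, the force, the opening and the grip force at its end, in the units of the state.
- bot.read_state(): the state, without advancing time (a new reading comes with each control period).
- read_camera(name): name is "scene" or "top" or "wrist"; returns the picture (480x640x3 uint8, red, green, blue); there is no depth.
- camera_info(name): a dict with "fx", "fy", "cx", "cy" (pixels), "eye" and "orientation" of the camera in the world; the wrist camera has in their place "T_tool_cam" (4x4, takes a point from camera to tool coordinates, whose origin is the TCP and whose axes are the flange's). Camera axes: x right, y down, z forward; pixel columns grow to the right and rows downward; lengths in m; the calibration is good to about 2 mm. A picture is of the moment at which its call begins: read the wrist's pose just before it. camera_info takes no time and is no camera call.
- ticket.finish_job(): hands the job in; it is judged then, once.
The state is a dict: "time": time; "q": joint angles; "joint_vel": joint speeds; "joint_torque": joint torques, N m; "tool_pos": TCP position; "tcp_rot": TCP orientation; "wrist_force": force on the tool from outside, world axes, zero at the start; "torque": the same for the moment, N m; "width": opening from 0.0 (shut) to 1.0 (fully open); "grip_force": force on a finger pad.
Only numpy, scipy, OpenCV 4.12 (cv2) and the standard library are available. Lean on these libraries where they do the work, as an engineer would, in place of code of your own. Each camera call takes 0.05 s, during which the arm holds its last target. There are 200 camera calls.

TASK

The block plane, the screw jar and the tape measure each stand on a wrong mat. Using the blank mat as the spare place on the way, put every tool upright on the mat that shows its own white silhouette, centred on the silhouette and lined up with it (either way round is fine). Set the tools down only on the mats, never on the gritty bench top, do not drop or tip them, and leave the coffee cup, the screwdriver and the carton where they are.

Things in the scene. Friction and masses are not known exactly. Their poses are not given: they have to be found in the camera images.
- plane: Loose steel block plane, 142 mm long (along its x) and 42 mm wide (y), about 43 mm tall, 0.4 to 0.75 kg. The steel sides are flat and parallel, 42 mm apart, 31 mm high over x = -47..+43 mm: grip across y at the middle. Narrower dark cap on top; brown wooden knob at +x. Origin: centre of the underside; z up. Starts on the jar's mat.
- jar: Loose clear jar of screws with a flat dark metal lid, round, 54 mm in diameter, 73 mm tall, about 0.2 to 0.35 kg, straight sides up to the lid at 60 mm. Origin: centre of the underside; z up the axis. Starts on the tape measure's mat.
- tape: Loose black tape measure standing on edge, 70 mm long (x), 38 mm wide (y, flat sides with a steel disc), 62 mm tall, about 0.2 to 0.4 kg; small steel hook at +x, reaching to x = 44 mm. Origin: centre of the underside; z up. Starts on the block plane's mat.
- pad_plane: Fixed black rubber mat on the bench, 190 x 120 mm and 8 mm thick, long side along its own x; painted with a long white rectangle 160 x 58 mm along x in its centre: the silhouette of the block plane. Origin: centre of the underside; z up, top face at z = 8 mm.
- pad_jar: Fixed black rubber mat on the bench, 190 x 120 mm and 8 mm thick, long side along its own x; painted with a white disc 70 mm in diameter in its centre: the silhouette of the jar. Origin: centre of the underside; z up, top face at z = 8 mm.
- pad_tape: Fixed black rubber mat on the bench, 190 x 120 mm and 8 mm thick, long side along its own x; painted with a short white rectangle 86 x 54 mm (86 along x) in its centre: the silhouette of the tape measure. Origin: centre of the underside; z up, top face at z = 8 mm.
- pad_blank: Fixed black rubber mat on the bench, 190 x 120 mm and 8 mm thick, long side along its own x; with no painting: the spare mat, empty at the start. Origin: centre of the underside; z up, top face at z = 8 mm.
- cup: Bystander: paper coffee cup, 76 mm across the rim, 95 mm tall, beyond the mats. Origin: centre of the underside.
- screwdriver: Bystander: screwdriver 200 mm long lying on the bench beyond the mats. Origin: on its underside near the middle; x along the blade.
- carton: Bystander: closed cardboard carton 70 x 100 x 45 mm, beyond the mats. Origin: centre of the underside.
There are look-alikes about, which are no part of the job. What is shaped like the jar but blue or yellow is not meant. Leave any purple look-alike of the tape alone.

How it is judged:
On the way:
1. one of the three tools is parked upright and released on the blank mat (((horizontal distance between plane and pad_blank below 0.07 m and z of plane in the frame of pad_blank between 0.005 and 0.011 m and angle between plane's own z axis and vertical below 0.1 rad and contact force between the fingers and plane below 0.1 N and linear speed of plane below 0.02 m/s) or (horizontal distance between jar and pad_blank below 0.07 m and z of jar in the frame of pad_blank between 0.005 and 0.011 m and angle between jar's own z axis and vertical below 0.1 rad and contact force between the fingers and jar below 0.1 N and linear speed of jar below 0.02 m/s) or (horizontal distance between tape and pad_blank below 0.07 m and z of tape in the frame of pad_blank between 0.005 and 0.011 m and angle between tape's own z axis and vertical below 0.1 rad and contact force between the fingers and tape below 0.1 N and linear speed of tape below 0.02 m/s))), for 0.2 s.
At the end, for the whole second after the job is handed in: Plane, jar and tape measure each stand upright (within 0.1 rad), released and at rest on the mat with their own silhouette, centre within 13 mm of the mat's centre; plane and tape measure parallel to their silhouettes within 0.26 rad (15 degrees), either way round (horizontal distance between plane and pad_plane below 0.013 m and z of plane in the frame of pad_plane between 0.005 and 0.011 m and angle between each of plane, jar, tape's own z axis and vertical below 0.1 rad and contact force between the fingers and plane below 0.1 N and linear speed of each of plane, jar, tape below 0.02 m/s and horizontal distance between jar and pad_jar below 0.013 m and z of jar in the frame of pad_jar between 0.005 and 0.011 m and contact force between the fingers and jar below 0.1 N and horizontal distance between tape and pad_tape below 0.013 m and z of tape in the frame of pad_tape between 0.005 and 0.011 m and contact force between the fingers and tape below 0.1 N and angle between the x axis of plane and the x axis of pad_plane, either way round below 0.26 rad and angle between the x axis of tape and the x axis of pad_tape, either way round below 0.26 rad); the robot touches nothing.
It fails at once if a tool is set down on the bare bench (its underside less than 4 mm above it) (height (world z) of any of plane, jar, tape below 0.004 m).
It fails at once if a tool is tipped by more than 0.7 rad (angle between any of plane, jar, tape's own z axis and vertical above 0.7 rad).
It fails at once if a tool is dropped (moves faster than 0.6 m/s while not held, as after a fall of 18 mm) ((contact force between the fingers and plane below 0.1 N and linear speed of plane above 0.6 m/s) or (contact force between the fingers and jar below 0.1 N and linear speed of jar above 0.6 m/s) or (contact force between the fingers and tape below 0.1 N and linear speed of tape above 0.6 m/s)).
It fails at once if the cup, screwdriver or carton is moved by more than 30 mm (distance of any of cup, screwdriver, carton from where it was at the start of the episode above 0.03 m).
It also fails if it takes over 128 s, if anything falls off the work surface, if the arm or the gripper's body presses on something with over 40 N, if the wrist force passes 120 N, or if a joint passes its speed limit or range.

## Working session

There is one attempt and no reset: what is moved stays moved. The work goes in short steps, Python scripts to look and compute and a tool call to move; the robot and the scene stay as the last step left them, time stands still between calls to the robot, and variables do not carry over. Pictures are saved under pics/ and viewed, at most 14 in all, crops included, and the job is handed in when it is done.

Besides the shell and the picture viewer there is one more tool, called after "Request:" as a command line: name --argument value ..., lists and objects as JSON in quotes. servo_tool: Moves the arm, as the interface text tells. Its arguments: {"type":"object","properties":{"targets":{"type":"array"},"grip_force":{"type":"number"}},"required":["targets"]}

```bash
ls; mkdir -p pics
cat > h.py <<'E'
import numpy as np, cv2, json
from scipy.spatial.transform import Rotation as R
from workcell import bot, read_camera, camera_info, ticket
def save(name,img): cv2.imwrite('pics/'+name,img[:,:,::-1])
E
python3 - <<'E'
from h import *
for n in("scene","top"):
    save(n+'0.png',read_camera(n)); print(n,camera_info(n))
print(camera_info("wrist")); print(bot.read_state())
E
```

```text
pics
scene {'fx': 471.81062710759164, 'fy': 471.81062710759164, 'cx': 324.2085689521511, 'cy': 233.8645844934252, 'eye': array([ 1.0316075 , -0.40292846,  1.07855841]), 'orientation': array([-2.40986144, -1.00340169,  0.28827424])}
top {'fx': 564.8548678359365, 'fy': 564.8548678359365, 'cx': 317.8125450695801, 'cy': 238.81047010332966, 'eye': array([0.47413049, 0.08394051, 1.20145472]), 'orientation': array([-2.21201467,  2.15624443, -0.14784591])}
{'fx': 431.42449460099925, 'fy': 431.42449460099925, 'cx': 318.89083105750353, 'cy': 243.1990007590849, 'T_tool_cam': array([[-1.79295846e-04, -9.61138598e-01, -2.76066231e-01,
         6.96843337e-02],
       [ 9.99999819e-01, -3.30943572e-04,  5.02730183e-04,
         9.13924193e-05],
       [-5.74555727e-04, -2.76066091e-01,  9.61138483e-01,
        -1.42560894e-01],
       [ 0.00000000e+00,  0.00000000e+00,  0.00000000e+00,
         1.00000000e+00]])}
{'time': 0.1, 'q': array([ 1.10107444e+00,  2.64710606e-01,  1.60525455e+00, -7.26841373e-06,
        1.27370515e+00, -3.68880138e-02]), 'joint_vel': array([ 0.00202995, -0.00145681, -0.00485564,  0.00116195,  0.0003384 ,
       -0.00067387]), 'joint_torque': array([ 3.13599576e-04, -5.16707540e+01, -3.68588769e+01, -2.12274426e-05,
        6.27523448e-03,  4.05261130e-05]), 'tool_pos': array([0.28281832, 0.61215552, 0.23005519]), 'tcp_rot': array([-0.67448502, -3.06780629,  0.00316164]), 'wrist_force': array([0.50573994, 0.63337058, 0.18697325]), 'torque': array([ 0.02112705, -0.02647436,  0.01339495]), 'grip_force': 0.0, 'width': 1.0008314998234402}
```

View pics/top0.png

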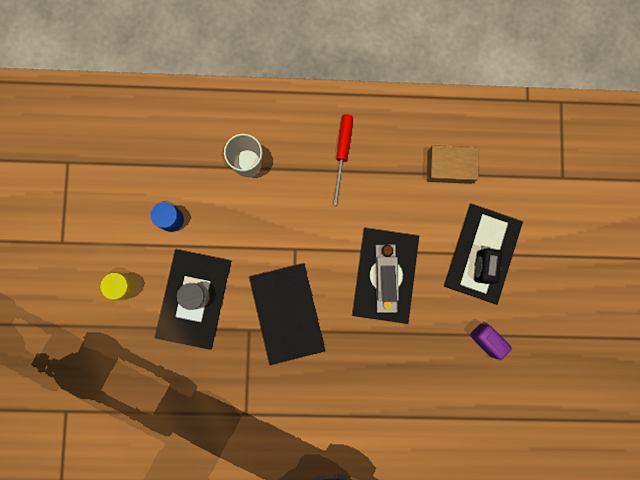

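View pics/scene0.png

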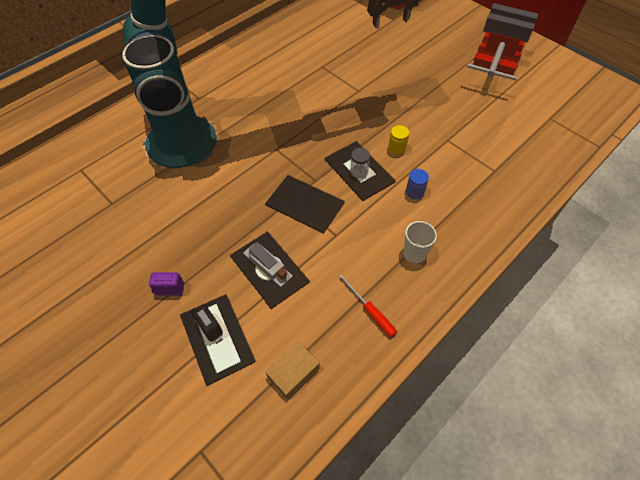

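The top view shows:
- Tape mat at (193,299) with the jar (dark lid at 193,295).
- Blank mat at (287,314).
- Jar mat at (386,275) with the steel plane.
- Plane mat at (483,254) with the black tape at (487,266).

Look-alikes to leave alone are blue (167,216), yellow (114,286) and purple (491,341). The jar with the dark lid on the mat and the black tape on the mat fit the descriptions. Next I measure the mats from both views and make an enlarged crop to confirm.

```bash
cat >> h.py <<'E'
def cam(n,st=None):
    i=camera_info(n); K=np.array([[i['fx'],0,i['cx']],[0,i['fy'],i['cy']],[0,0,1]])
    if n!='wrist': return K,R.from_rotvec(i['orientation']).as_matrix(),np.array(i['eye'])
    T=np.array(i['T_tool_cam']); Rt=R.from_rotvec(st['tcp_rot']).as_matrix()
    return K,Rt@T[:3,:3],Rt@T[:3,3]+st['tool_pos']
def proj(c,P):
    K,Rc,e=c; p=(np.atleast_2d(P)-e)@Rc; u=p@K.T; return u[:,:2]/u[:,2:]
def ray(c,uv):
    K,Rc,e=c; uv=np.atleast_2d(uv); d=np.c_[uv,np.ones(len(uv))]@np.linalg.inv(K).T@Rc.T; return d
def onz(c,uv,z):
    d=ray(c,uv); e=c[2]; return e+d*((z-e[2])/d[:,2])[:,None]
def tri(views):  # [(cam,uv)]
    A=np.zeros((3,3));b=np.zeros(3);
    for c,uv in views:
        d=ray(c,uv)[0]; d/=np.linalg.norm(d); M=np.eye(3)-np.outer(d,d); A+=M;b+=M@c[2]
    return np.linalg.solve(A,b)
def rectify(c,img,z,x0,x1,y0,y1,s=2000):  # rows: x decreasing down, cols: y decreasing right
    W=int((y1-y0)*s);H=int((x1-x0)*s)
    P=np.array([[x1,y1,z],[x1,y0,z],[x0,y0,z],[x0,y1,z]])
    h=cv2.getPerspectiveTransform(np.float32([[0,0],[W,0],[W,H],[0,H]]),proj(c,P).astype(np.float32))
    return cv2.warpPerspective(img,h,(W,H),flags=cv2.INTER_LINEAR|cv2.WARP_INVERSE_MAP)
E
python3 - <<'E'
from h import *
cs={}
for n in("top","scene"):
    im=cv2.imread(f'pics/{n}0.png'); c=cam(n)
    hsv=cv2.cvtColor(im,cv2.COLOR_BGR2HSV); m=((hsv[...,2]<70)).astype(np.uint8)
    m=cv2.morphologyEx(m,cv2.MORPH_CLOSE,np.ones((3,3)))
    ct,_=cv2.findContours(m,cv2.RETR_EXTERNAL,cv2.CHAIN_APPROX_NONE)
    for k in ct:
        if 1500<cv2.contourArea(k)<9000:
            hull=cv2.convexHull(k); p=onz(c,hull[:,0,:].astype(float),.008)[:,:2]
            r=cv2.minAreaRect((p*1000).astype(np.float32)); 
            q=cv2.boxPoints(r)/1000
            print(n,np.round(r[0],1),np.round(r[1],1),round(r[2],1),k[:,0].mean(0).round())
    if n=='top':
        t=rectify(c,im,.008,.3,.62,-.36,.4,1000); cv2.imwrite('pics/rect.png',t); 
        g=[im[y-60:y+60,x-50:x+50] for x,y in((193,299),(386,275),(483,254))]
        cv2.imwrite('pics/crop.png',cv2.resize(np.hstack(g),(800,320),interpolation=cv2.INTER_CUBIC))
E
```

```text
top [294.7 554.1] [126.4 121.9] 16.1 [ 71. 373.]
top [439.1 107.2] [189.  120.3] 15.0 [287. 314.]
top [464.5 303. ] [120.6 188.7] 80.0 [189. 304.]
top [523.9 -99.2] [120.9 187.8] 83.1 [385. 276.]
top [ 575.8 -308.4] [121.2 189. ] 72.3 [483. 254.]
scene [ 988.2 -163.4] [384.5  61.1] 89.9 [388. 423.]
scene [ 580.8 -313.5] [118.7 189.7] 72.4 [216. 339.]
scene [ 528.7 -104.4] [118.8 189.7] 83.3 [269. 269.]
scene [444.2 102.2] [189.4 121.4] 15.2 [305. 204.]
scene [469.5 297.6] [121.3 190.5] 79.8 [358. 168.]
```

View pics/crop.png

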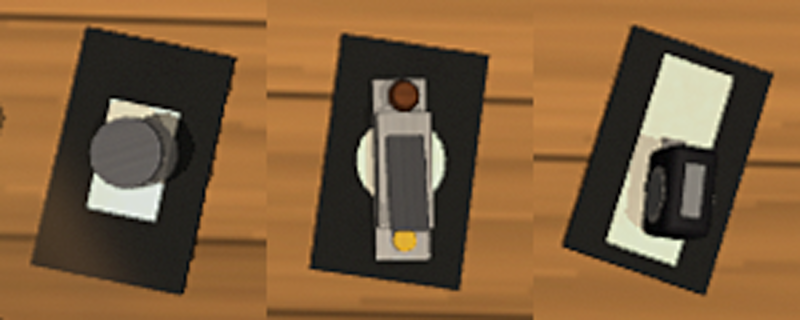

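The crop confirms them: the jar with a grey lid on the short white rectangle, the plane with a brown knob on the disc, and the black tape on the long rectangle. The two cameras' mat positions differ by a constant (5,-5) mm, so I'll use the wrist camera to settle it.

```bash
cat >> h.py <<'E'
def psi():
    m=R.from_rotvec(bot.read_state()['tcp_rot']).as_matrix(); return np.degrees(np.arctan2(m[1,1],m[0,1]))
def plan(x,y,z,ps):
    s=bot.read_state(); m=R.from_rotvec(s['tcp_rot']).as_matrix()
    d=m.T@(np.array([x,y,z])-s['tool_pos'])
    print('pos',s['tool_pos'].round(4),'psi',psi().round(2),'tilt',np.degrees(np.arccos(-m[2,2])).round(2),'shift',(d/.5).round(3),'roll',round((psi()-ps)/180,4),'rows',int(np.ceil(max(np.linalg.norm(d)/.0417,abs(psi()-ps)/7.16))))
E
python3 -c "
from h import *
plan(.45,.2,.26,80)"
```

```text
pos [0.2828 0.6122 0.2301] psi 65.2 tilt 0.12 shift [-0.649 -0.608 -0.059] roll -0.0822 rows 11
```

Request:
servo_tool --targets '[{"hand": -1, "x": -0.065, "y": -0.061, "z": -0.006, "roll": -0.008}, {"hand": -1, "x": -0.13, "y": -0.122, "z": -0.012, "roll": -0.016}, {"hand": -1, "x": -0.195, "y": -0.183, "z": -0.018, "roll": -0.025}, {"hand": -1, "x": -0.26, "y": -0.244, "z": -0.024, "roll": -0.033}, {"hand": -1, "x": -0.325, "y": -0.304, "z": -0.03, "roll": -0.041}, {"hand": -1, "x": -0.39, "y": -0.365, "z": -0.036, "roll": -0.05}, {"hand": -1, "x": -0.455, "y": -0.426, "z": -0.042, "roll": -0.058}, {"hand": -1, "x": -0.52, "y": -0.487, "z": -0.048, "roll": -0.066}, {"hand": -1, "x": -0.585, "y": -0.548, "z": -0.054, "roll": -0.074}, {"hand": -1, "x": -0.649, "y": -0.608, "z": -0.059, "roll": -0.082}]'

```text
time: 0.93
tool_pos: [0.4393, 0.2255, 0.2589]
tcp_rot: [-0.272, -3.13, 0.0]
wrist_force: [1.2, 0.9, 0.3]
width: 1.003
grip_force: 0.0
```

Request:
servo_tool --targets '[{"hand": -1, "x": 0, "y": 0, "z": 0, "roll": 0}, {"hand": -1, "x": 0, "y": 0, "z": 0, "roll": 0}, {"hand": -1, "x": 0, "y": 0, "z": 0, "roll": 0}]'

```text
time: 1.18
tool_pos: [0.4391, 0.2275, 0.2587]
tcp_rot: [-0.277, -3.129, -0.001]
wrist_force: [-0.2, 0.5, -0.6]
width: 1.002
grip_force: 0.0
```

Run:
```python
from h import *
import pickle
plan(.54,-.2,.26,80)
s=bot.read_state(); im=read_camera('wrist'); save('w1.png',im); pickle.dump(s,open('w1.pkl','wb')); print(np.abs(s['joint_vel']).max())
```

```text
pos [0.4391 0.2275 0.2587] psi 79.87 tilt 0.05 shift [-0.349 -0.806 -0.003] roll -0.0007 rows 11
0.036703043313447245
```

View pics/w1.png

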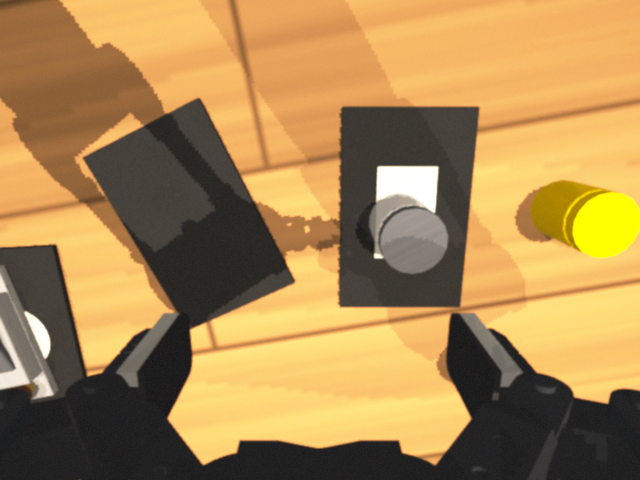

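The wrist view shows the blank mat at (190,212), the tape mat at (408,206) with the jar lid at (412,238), and the plane's mat at the left edge. Next I look over the plane and tape.

Request:
servo_tool --targets '[{"hand": -1, "x": -0.032, "y": -0.073, "z": 0, "roll": 0}, {"hand": -1, "x": -0.064, "y": -0.146, "z": 0, "roll": 0}, {"hand": -1, "x": -0.096, "y": -0.22, "z": 0, "roll": 0}, {"hand": -1, "x": -0.128, "y": -0.293, "z": 0, "roll": 0}, {"hand": -1, "x": -0.16, "y": -0.366, "z": 0, "roll": 0}, {"hand": -1, "x": -0.192, "y": -0.44, "z": 0, "roll": 0}, {"hand": -1, "x": -0.224, "y": -0.513, "z": 0, "roll": 0}, {"hand": -1, "x": -0.256, "y": -0.586, "z": 0, "roll": 0}, {"hand": -1, "x": -0.288, "y": -0.66, "z": 0, "roll": 0}, {"hand": -1, "x": -0.32, "y": -0.733, "z": 0, "roll": 0}]'

```text
time: 2.07
tool_pos: [0.5338, -0.1611, 0.2587]
tcp_rot: [-0.27, -3.13, -0.001]
wrist_force: [0.3, 1.0, 0.5]
width: 1.001
grip_force: 0.0
```

Request:
servo_tool --targets '[{"hand": -1, "x": -0.03, "y": -0.07, "z": 0, "roll": 0}, {"hand": -1, "x": -0.03, "y": -0.07, "z": 0, "roll": 0}, {"hand": -1, "x": -0.03, "y": -0.07, "z": 0, "roll": 0}, {"hand": -1, "x": -0.03, "y": -0.07, "z": 0, "roll": 0}]'

```text
time: 2.4
tool_pos: [0.542, -0.1966, 0.2583]
tcp_rot: [-0.272, -3.128, -0.002]
wrist_force: [-0.6, 0.1, -0.4]
width: 0.999
grip_force: 0.0
```

Run:
```python
from h import *
import pickle
s=bot.read_state(); im=read_camera('wrist'); save('w2.png',im); pickle.dump(s,open('w2.pkl','wb')); print(np.abs(s['joint_vel']).max(),s['tool_pos'])
for n in('w1','w2'):
    im=cv2.imread(f'pics/{n}.png'); c=cam('wrist',pickle.load(open(n+'.pkl','rb')))
    b,g,r=[im[...,i].astype(int) for i in range(3)]
    m=((r-b<45)&(r<150)).astype(np.uint8); m=cv2.morphologyEx(m,cv2.MORPH_OPEN,np.ones((5,5)))
    ct,_=cv2.findContours(m,cv2.RETR_EXTERNAL,cv2.CHAIN_APPROX_NONE)
    for k in ct:
        if 8000<cv2.contourArea(k)<60000:
            for z in (0,.008):
                p=onz(c,cv2.convexHull(k)[:,0,:].astype(float),z)[:,:2]
                rr=cv2.minAreaRect((p*1000).astype(np.float32)); print(n,z,np.round(rr[0],1),np.round(rr[1],1),round(rr[2],1),k[:,0].mean(0).round())
```

```text
0.01711422072039318 [ 0.54195787 -0.19656777  0.25826667]
w1 0 [468.7 304.4] [121.5 191.7] 79.8 [405. 204.]
w1 0.008 [466.7 303.1] [119.1 187.9] 79.8 [405. 204.]
w2 0 [527.3 -99.8] [121.2 191.4] 83.2 [420. 153.]
w2 0.008 [ 526.3 -101.5] [118.8 187.5] 83.2 [420. 153.]
```

View pics/w2.png

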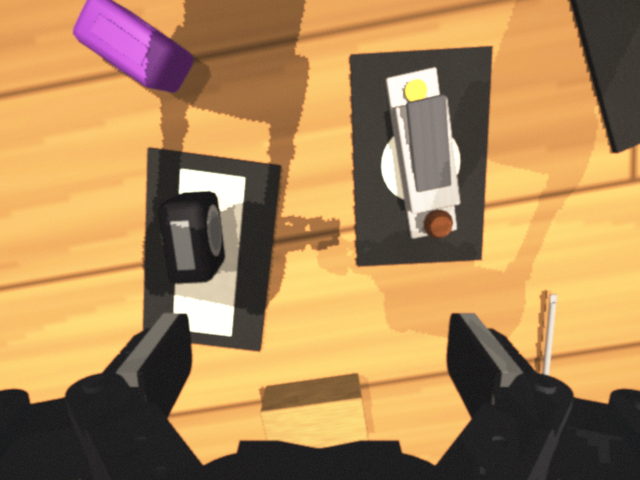

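The wrist view shows the tape at (190,238) with its label at (183,246), and the plane at (425,155) with the yellow dot at (415,90) and knob at (439,223). I'll triangulate these against the top camera.

Run:
```python
from h import *
import pickle
w={n:cam('wrist',pickle.load(open(n+'.pkl','rb'))) for n in('w1','w2')}; t=cam('top')
for nm,v,a,b in [('label','w2',(183,246),(492.9,265.2)),('yellow','w2',(415,90),(387.9,305)),('knob','w2',(439,223),(387.5,250.6)),('lid','w1',(413,238),(191.7,296)),('blank corner','w1',(200,99),(270,364)),('tape mat corner','w1',(478,107),(155.5,339))]:
    print(nm,tri([(w[v],a),(t,b)]).round(4))
q=np.array([(162,203),(203,195),(218,275),(170,283)],float)
print(onz(w['w2'],q,.07).round(4))
plan(.55,-.33,.2,80)
```

```text
label [ 0.5454 -0.3007  0.0905]
yellow [ 0.4625 -0.1023  0.0256]
knob [ 0.5736 -0.0978  0.0435]
lid [0.4703 0.2947 0.0787]
blank corner [ 0.3339  0.1394 -0.0006]
tape mat corner [0.3829 0.3686 0.0374]
[[ 0.5136 -0.315   0.07  ]
 [ 0.5131 -0.2821  0.07  ]
 [ 0.579  -0.2862  0.07  ]
 [ 0.579  -0.3265  0.07  ]]
pos [ 0.5418 -0.1962  0.2585] psi 80.09 tilt 0.09 shift [-0.062 -0.261  0.117] roll 0.0005 rows 4
```

Heights are plausible: lid 79 mm against 81 expected, knob 44, and the tape label is noisy. I'll move above the tape at about (0.547,-0.303) for a close look.

Request:
servo_tool --targets '[{"hand": -1, "x": -0.01, "y": -0.053, "z": 0.02, "roll": 0}, {"hand": -1, "x": -0.02, "y": -0.106, "z": 0.04, "roll": 0}, {"hand": -1, "x": -0.03, "y": -0.16, "z": 0.06, "roll": 0}, {"hand": -1, "x": -0.045, "y": -0.208, "z": 0.077, "roll": 0}, {"hand": -1, "x": -0.045, "y": -0.208, "z": 0.077, "roll": 0}, {"hand": -1, "x": -0.045, "y": -0.208, "z": 0.077, "roll": 0}, {"hand": -1, "x": -0.045, "y": -0.208, "z": 0.077, "roll": 0}]'

```text
time: 3.03
tool_pos: [0.546, -0.3028, 0.2207]
tcp_rot: [-0.272, -3.13, -0.001]
wrist_force: [0.0, 0.8, 0.2]
width: 1.003
grip_force: 0.0
```

Run:
```python
from h import *
import pickle
s=bot.read_state(); im=read_camera('wrist'); save('w3.png',im); pickle.dump(s,open('w3.pkl','wb')); print(np.abs(s['joint_vel']).max(),s['tool_pos'],psi())
```

```text
0.014305788412152527 [ 0.54602346 -0.3027654   0.22070457] 80.07838355519907
```

View pics/w3.png

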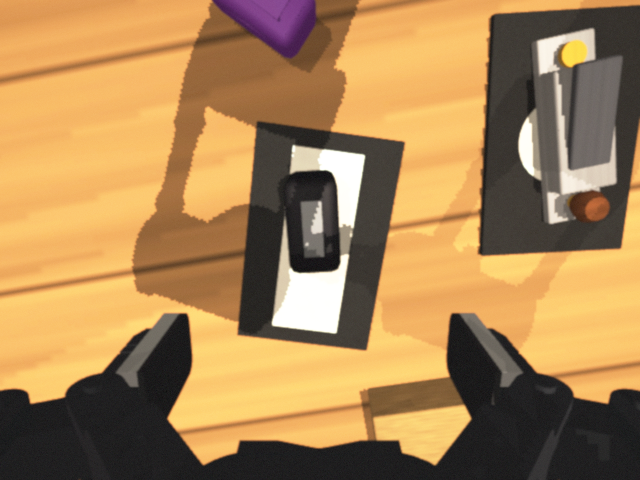

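The wrist view shows the tape nearly straight below, spanning (286..341, 172..270) with its label at (313,229), on the plane mat with corners (258,122), (404,142), (367,350) and (239,334).

Run:
```python
from h import *
import pickle
c=cam('wrist',pickle.load(open('w3.pkl','rb')))
print('cam',c[2].round(3))
P=lambda a,z: onz(c,np.array(a,float),z)[:,:2].round(4)
print('corners mat',P([(258,122),(404,142),(367,350),(239,334)],.008), P([(258,122),(404,142),(367,350),(239,334)],.008).mean(0))
e=P([(286,185),(291,262),(335,180),(340,260)],.062); print(e, np.degrees(np.arctan2(*(e[1]-e[0])[::-1])),np.degrees(np.arctan2(*(e[3]-e[2])[::-1])))
print('ends near top',P([(312,172),(316,270)],.066), 'label',P([(313,229)],.07))
im=cv2.imread('pics/w3.png').astype(int)
m=(im.max(2)<32).astype(np.uint8); m[300:]=0
n,l,s,ce=cv2.connectedComponentsWithStats(m)
for i in range(1,n):
    if s[i,4]>300: print(s[i],ce[i])
```

```text
cam [ 0.477 -0.291  0.363]
corners mat [[ 0.4711 -0.3383]
 [ 0.5065 -0.2261]
 [ 0.6866 -0.2821]
 [ 0.6502 -0.3947]] [ 0.5786 -0.3103]
[[ 0.517  -0.3208]
 [ 0.5733 -0.3281]
 [ 0.5195 -0.2864]
 [ 0.578  -0.2924]] -7.387896603843658 -5.856013585428962
ends near top [[ 0.5108 -0.3011]
 [ 0.5812 -0.3108]] label [[ 0.5495 -0.3073]]
[286 172  48  14 426] [310.44835681 177.4342723 ]
[291 234  48  37 778] [316.58354756 259.68766067]
```

```bash
python3 -c "
from h import *
plan(.546,-.3065,.026,83.4)"
```

```text
pos [ 0.5462 -0.3028  0.2211] psi 80.08 tilt 0.03 shift [-0.001 -0.008  0.39 ] roll -0.0185 rows 5
```

Request:
servo_tool --targets '[{"hand": -1, "x": -0.001, "y": -0.008, "z": 0.07, "roll": -0.018}, {"hand": -1, "x": -0.001, "y": -0.008, "z": 0.14, "roll": -0.018}, {"hand": -1, "x": -0.001, "y": -0.008, "z": 0.21, "roll": -0.018}, {"hand": -1, "x": -0.001, "y": -0.008, "z": 0.26, "roll": -0.018}, {"hand": -1, "x": -0.001, "y": -0.008, "z": 0.31, "roll": -0.018}, {"hand": -1, "x": -0.001, "y": -0.008, "z": 0.35, "roll": -0.018}, {"hand": -1, "x": -0.001, "y": -0.008, "z": 0.38, "roll": -0.018}, {"hand": -1, "x": -0.001, "y": -0.008, "z": 0.39, "roll": -0.018}, {"hand": -1, "x": -0.001, "y": -0.008, "z": 0.39, "roll": -0.018}, {"hand": -1, "x": -0.001, "y": -0.008, "z": 0.39, "roll": -0.018}]'

```text
time: 3.92
tool_pos: [0.5463, -0.3082, 0.0266]
tcp_rot: [0.184, 3.135, -0.001]
wrist_force: [0.2, -0.3, 0.2]
width: 1.0
grip_force: 0.0
```

Request:
servo_tool --targets '[{"hand": 1, "x": 0, "y": 0, "z": 0, "roll": 0}, {"hand": 1, "x": 0, "y": 0, "z": 0, "roll": 0}, {"hand": 1, "x": 0, "y": 0, "z": 0, "roll": 0}, {"hand": 1, "x": 0, "y": 0, "z": 0, "roll": 0}, {"hand": 1, "x": 0, "y": 0, "z": 0, "roll": 0}, {"hand": 1, "x": 0, "y": 0, "z": 0, "roll": 0}, {"hand": 1, "x": 0, "y": 0, "z": 0, "roll": 0}, {"hand": 1, "x": 0, "y": 0, "z": 0, "roll": 0}, {"hand": 1, "x": 0, "y": 0, "z": 0, "roll": 0}, {"hand": 1, "x": 0, "y": 0, "z": 0, "roll": 0}]' --grip_force 50

```text
time: 4.75
tool_pos: [0.5463, -0.3091, 0.0267]
tcp_rot: [0.186, 3.135, -0.001]
wrist_force: [-0.3, 0.8, 5.3]
width: 0.439
grip_force: 51.8
```

Held: 0.439 × 85 = 37 mm against the 38 mm width. I lift and plan the carry to the blank mat at (0.441,0.105).

Request:
servo_tool --targets '[{"hand": 1, "x": 0, "y": 0, "z": -0.03, "roll": 0}, {"hand": 1, "x": 0, "y": 0, "z": -0.08, "roll": 0}, {"hand": 1, "x": 0, "y": 0, "z": -0.14, "roll": 0}, {"hand": 1, "x": 0, "y": 0, "z": -0.2, "roll": 0}, {"hand": 1, "x": 0, "y": 0, "z": -0.2, "roll": 0}, {"hand": 1, "x": 0, "y": 0, "z": -0.2, "roll": 0}]'

```text
time: 5.25
tool_pos: [0.5466, -0.3096, 0.1272]
tcp_rot: [0.186, 3.133, -0.003]
wrist_force: [0.4, -0.2, -4.1]
width: 0.435
grip_force: 51.1
```

```bash
python3 -c "
from h import *
plan(.441,.105,.1267,90);print(bot.read_state()['width'])"
```

```text
pos [ 0.5466 -0.3096  0.1272] psi 83.19 tilt 0.23 shift [ 0.308  0.798 -0.002] roll -0.0378 rows 11
0.4352580847312834
```

Request:
servo_tool --targets '[{"hand": 1, "x": 0.015, "y": 0.04, "z": 0, "roll": 0}, {"hand": 1, "x": 0.04, "y": 0.105, "z": 0, "roll": 0}, {"hand": 1, "x": 0.067, "y": 0.175, "z": 0, "roll": 0}, {"hand": 1, "x": 0.095, "y": 0.245, "z": 0, "roll": 0}, {"hand": 1, "x": 0.122, "y": 0.315, "z": 0, "roll": 0}, {"hand": 1, "x": 0.15, "y": 0.385, "z": 0, "roll": 0}, {"hand": 1, "x": 0.176, "y": 0.455, "z": 0, "roll": 0}, {"hand": 1, "x": 0.203, "y": 0.525, "z": 0, "roll": 0}, {"hand": 1, "x": 0.23, "y": 0.595, "z": 0, "roll": 0}, {"hand": 1, "x": 0.254, "y": 0.66, "z": 0, "roll": 0}]'

```text
time: 6.08
tool_pos: [0.455, 0.0356, 0.1226]
tcp_rot: [-0.186, -3.131, 0.0]
wrist_force: [1.5, -0.0, -3.9]
width: 0.44
grip_force: 51.2
```

Request:
servo_tool --targets '[{"hand": 1, "x": 0.025, "y": 0.064, "z": 0, "roll": 0}, {"hand": 1, "x": 0.045, "y": 0.117, "z": 0, "roll": 0}, {"hand": 1, "x": 0.054, "y": 0.138, "z": 0, "roll": 0}, {"hand": 1, "x": 0.054, "y": 0.138, "z": 0.04, "roll": 0}, {"hand": 1, "x": 0.054, "y": 0.138, "z": 0.09, "roll": 0}, {"hand": 1, "x": 0.054, "y": 0.138, "z": 0.14, "roll": 0}, {"hand": 1, "x": 0.054, "y": 0.138, "z": 0.17, "roll": 0}, {"hand": 1, "x": 0.054, "y": 0.138, "z": 0.185, "roll": 0}, {"hand": 1, "x": 0.054, "y": 0.138, "z": 0.185, "roll": 0}, {"hand": 1, "x": 0.054, "y": 0.138, "z": 0.185, "roll": 0}]'

```text
time: 6.92
tool_pos: [0.4386, 0.1054, 0.0319]
tcp_rot: [-0.186, -3.133, 0.001]
wrist_force: [0.5, 0.5, -3.7]
width: 0.439
grip_force: 51.4
```

```bash
python3 -c "
from h import *
plan(.441,.105,.0265,83)
s=bot.read_state();print(s['width'],s['wrist_force'])"
```

```text
pos [0.4386 0.1054 0.0319] psi 83.2 tilt 0.17 shift [-0.005 -0.     0.011] roll 0.0011 rows 1
0.43937474380033625 [ 0.51144962  0.47183509 -3.68773359]
```

Lower the last 5.5 mm until it touches, release, then retreat.

Request:
servo_tool --targets '[{"hand": 1, "x": 0, "y": 0, "z": 0.004, "roll": 0}, {"hand": 1, "x": 0, "y": 0, "z": 0.008, "roll": 0}, {"hand": 1, "x": 0, "y": 0, "z": 0.011, "roll": 0}, {"hand": 1, "x": 0, "y": 0, "z": 0.011, "roll": 0}]'

```text
time: 7.25
tool_pos: [0.4403, 0.1057, 0.028]
tcp_rot: [0.186, 3.135, 0.0]
wrist_force: [0.5, -0.4, -3.9]
width: 0.44
grip_force: 51.4
```

Request:
servo_tool --targets '[{"hand": -1, "x": 0, "y": 0, "z": 0, "roll": 0}, {"hand": -1, "x": 0, "y": 0, "z": 0, "roll": 0}, {"hand": -1, "x": 0, "y": 0, "z": 0, "roll": 0}, {"hand": -1, "x": 0, "y": 0, "z": 0, "roll": 0}, {"hand": -1, "x": 0, "y": 0, "z": 0, "roll": 0}, {"hand": -1, "x": 0, "y": 0, "z": 0, "roll": 0}, {"hand": -1, "x": 0, "y": 0, "z": 0, "roll": 0}, {"hand": -1, "x": 0, "y": 0, "z": 0, "roll": 0}]'

```text
time: 7.92
tool_pos: [0.4398, 0.1057, 0.0275]
tcp_rot: [0.186, 3.136, -0.0]
wrist_force: [0.1, -0.4, 0.4]
width: 1.0
grip_force: 0.0
```

Request:
servo_tool --targets '[{"hand": -1, "x": 0, "y": 0, "z": -0.04, "roll": 0}, {"hand": -1, "x": 0, "y": 0, "z": -0.12, "roll": 0}, {"hand": -1, "x": 0, "y": 0, "z": -0.2, "roll": 0}, {"hand": -1, "x": 0, "y": 0, "z": -0.28, "roll": 0}, {"hand": -1, "x": 0, "y": 0, "z": -0.35, "roll": 0}, {"hand": -1, "x": 0, "y": 0, "z": -0.4, "roll": 0}, {"hand": -1, "x": 0, "y": 0, "z": -0.4, "roll": 0}, {"hand": -1, "x": 0, "y": 0, "z": -0.4, "roll": 0}]'

```text
time: 8.58
tool_pos: [0.4412, 0.106, 0.2297]
tcp_rot: [0.186, 3.131, 0.002]
wrist_force: [-0.3, -0.5, -1.0]
width: 1.0
grip_force: 0.0
```

Run:
```python
from h import *
import pickle
s=bot.read_state(); im=read_camera('wrist'); save('w4.png',im); pickle.dump(s,open('w4.pkl','wb'))
plan(.52,-.1,.2,83)
```

```text
pos [0.4398 0.1057 0.2276] psi 83.2 tilt 0.04 shift [-0.208 -0.39   0.055] roll 0.0011 rows 6
```

View pics/w4.png

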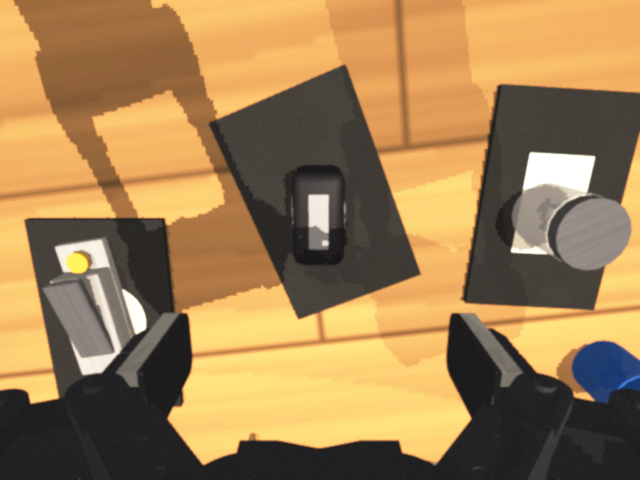

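The tape stands upright on the blank mat at (319,215), aligned with the gripper. Next is a close look over the plane.

Request:
servo_tool --targets '[{"hand": -1, "x": -0.035, "y": -0.065, "z": 0.01, "roll": 0}, {"hand": -1, "x": -0.07, "y": -0.13, "z": 0.02, "roll": 0}, {"hand": -1, "x": -0.105, "y": -0.195, "z": 0.03, "roll": 0}, {"hand": -1, "x": -0.14, "y": -0.26, "z": 0.03, "roll": 0}, {"hand": -1, "x": -0.175, "y": -0.325, "z": 0.03, "roll": 0}, {"hand": -1, "x": -0.208, "y": -0.39, "z": 0.03, "roll": 0}, {"hand": -1, "x": -0.208, "y": -0.39, "z": 0.03, "roll": 0}, {"hand": -1, "x": -0.208, "y": -0.39, "z": 0.03, "roll": 0}, {"hand": -1, "x": -0.208, "y": -0.39, "z": 0.03, "roll": 0}]'

```text
time: 9.38
tool_pos: [0.5184, -0.0998, 0.2102]
tcp_rot: [-0.188, -3.132, -0.002]
wrist_force: [-0.4, 0.2, 0.8]
width: 0.998
grip_force: 0.0
```

Run:
```python
from h import *
import pickle
s=bot.read_state(); im=read_camera('wrist'); save('w5.png',im); pickle.dump(s,open('w5.pkl','wb'))
plan(.52,-.1,.2,83)
```

```text
pos [ 0.5186 -0.0993  0.2106] psi 83.21 tilt 0.22 shift [-0.003 -0.001  0.021] roll 0.0012 rows 1
```

View pics/w5.png

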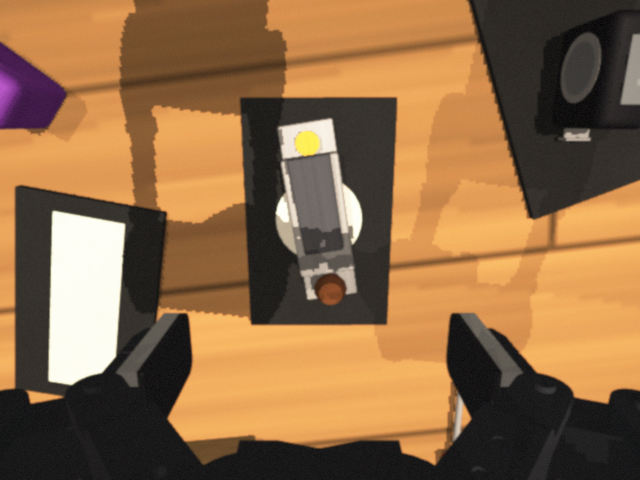

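The plane has its heel corners at (278,127) and (332,119), and its toe corners at (307,300) and (356,292), with the knob at (330,289).

Run:
```python
from h import *
import pickle
c=cam('wrist',pickle.load(open('w5.pkl','rb')))
for z in(.008,.02,.03):
    e=onz(c,np.array([(278,127),(332,119),(307,300),(356,292)],float),z)[:,:2]
    d=(e[2:]-e[:2]); print(z,e.mean(0).round(4),np.linalg.norm(d,axis=1).round(4),np.linalg.norm(e[0]-e[1]).round(4),np.linalg.norm(e[2]-e[3]).round(4),np.degrees(np.arctan2(d[:,1],d[:,0])).round(1))
q=onz(c,np.array([(241,98),(397,98),(387,324),(252,324)],float),.008)[:,:2]; print('padjar',q.mean(0).round(4),np.linalg.norm(q[0]-q[1]),np.linalg.norm(q[1]-q[2]))
w2=cam('wrist',pickle.load(open('w2.pkl','rb')))
print('yellow',tri([(c,(307,143)),(w2,(415,90))]).round(4),'knob',tri([(c,(330,289)),(w2,(439,223))]).round(4))
```

```text
0.008 [ 0.5224 -0.0999] [0.1458 0.1444] 0.0421 0.0428 [1.5 1.8]
0.02 [ 0.5199 -0.0997] [0.1407 0.1394] 0.0406 0.0413 [1.5 1.8]
0.03 [ 0.5178 -0.0994] [0.1365 0.1352] 0.0394 0.04 [1.5 1.8]
padjar [ 0.5265 -0.1001] 0.11839419460407409 0.18822350960027537
yellow [ 0.4641 -0.1019  0.0241] knob [ 0.5749 -0.0977  0.0416]
```

```bash
python3 -c "
from h import *
plan(.520,-.0998,.015,91.7)"
```

```text
pos [ 0.5186 -0.0993  0.2106] psi 83.21 tilt 0.22 shift [-0.004 -0.001  0.391] roll -0.0471 rows 5
```

Request:
servo_tool --targets '[{"hand": -1, "x": -0.004, "y": -0.001, "z": 0.06, "roll": -0.03}, {"hand": -1, "x": -0.004, "y": -0.001, "z": 0.13, "roll": -0.047}, {"hand": -1, "x": -0.004, "y": -0.001, "z": 0.2, "roll": -0.047}, {"hand": -1, "x": -0.004, "y": -0.001, "z": 0.26, "roll": -0.047}, {"hand": -1, "x": -0.004, "y": -0.001, "z": 0.31, "roll": -0.047}, {"hand": -1, "x": -0.004, "y": -0.001, "z": 0.35, "roll": -0.047}, {"hand": -1, "x": -0.004, "y": -0.001, "z": 0.38, "roll": -0.047}, {"hand": -1, "x": -0.004, "y": -0.001, "z": 0.39, "roll": -0.047}, {"hand": -1, "x": -0.004, "y": -0.001, "z": 0.39, "roll": -0.047}, {"hand": -1, "x": -0.004, "y": -0.001, "z": 0.39, "roll": -0.047}]'

```text
time: 10.27
tool_pos: [0.5219, -0.1001, 0.0178]
tcp_rot: [0.048, -3.141, -0.0]
wrist_force: [0.0, 0.6, 0.2]
width: 1.0
grip_force: 0.0
```

Request:
servo_tool --targets '[{"hand": 1, "x": 0, "y": 0, "z": 0, "roll": 0}, {"hand": 1, "x": 0, "y": 0, "z": 0, "roll": 0}, {"hand": 1, "x": 0, "y": 0, "z": 0, "roll": 0}, {"hand": 1, "x": 0, "y": 0, "z": 0, "roll": 0}, {"hand": 1, "x": 0, "y": 0, "z": 0, "roll": 0}, {"hand": 1, "x": 0, "y": 0, "z": 0, "roll": 0}, {"hand": 1, "x": 0, "y": 0, "z": 0, "roll": 0}, {"hand": 1, "x": 0, "y": 0, "z": 0, "roll": 0}, {"hand": 1, "x": 0, "y": 0, "z": 0, "roll": 0}, {"hand": 1, "x": 0, "y": 0, "z": 0, "roll": 0}]' --grip_force 80

```text
time: 11.1
tool_pos: [0.5232, -0.1012, 0.019]
tcp_rot: [-0.045, 3.139, -0.0]
wrist_force: [-1.0, 0.8, 5.6]
width: 0.47
grip_force: 85.0
```

Request:
servo_tool --targets '[{"hand": 1, "x": 0, "y": 0, "z": -0.02, "roll": 0}, {"hand": 1, "x": 0, "y": 0, "z": -0.06, "roll": 0}, {"hand": 1, "x": 0, "y": 0, "z": -0.11, "roll": 0}, {"hand": 1, "x": 0, "y": 0, "z": -0.15, "roll": 0}, {"hand": 1, "x": 0, "y": 0, "z": -0.16, "roll": 0}, {"hand": 1, "x": 0, "y": 0, "z": -0.16, "roll": 0}, {"hand": 1, "x": 0, "y": 0, "z": -0.16, "roll": 0}]'

```text
time: 11.68
tool_pos: [0.5209, -0.1008, 0.0965]
tcp_rot: [0.045, -3.14, -0.001]
wrist_force: [0.5, 0.3, -5.5]
width: 0.471
grip_force: 83.5
```

```bash
python3 -c "
from h import *
plan(.5785,-.3107,.095,72.3)"
```

```text
pos [ 0.5209 -0.1008  0.0965] psi 91.65 tilt 0.1 shift [-0.103 -0.423  0.003] roll 0.1075 rows 6
```

Request:
servo_tool --targets '[{"hand": 1, "x": -0.01, "y": -0.04, "z": 0, "roll": 0.02}, {"hand": 1, "x": -0.025, "y": -0.1, "z": 0, "roll": 0.045}, {"hand": 1, "x": -0.042, "y": -0.165, "z": 0, "roll": 0.07}, {"hand": 1, "x": -0.06, "y": -0.23, "z": 0, "roll": 0.095}, {"hand": 1, "x": -0.075, "y": -0.295, "z": 0, "roll": 0.107}, {"hand": 1, "x": -0.09, "y": -0.36, "z": 0, "roll": 0.107}, {"hand": 1, "x": -0.102, "y": -0.405, "z": 0, "roll": 0.107}, {"hand": 1, "x": -0.107, "y": -0.423, "z": 0, "roll": 0.107}, {"hand": 1, "x": -0.107, "y": -0.423, "z": 0, "roll": 0.107}, {"hand": 1, "x": -0.107, "y": -0.423, "z": 0, "roll": 0.107}]'

```text
time: 12.52
tool_pos: [0.5798, -0.31, 0.0947]
tcp_rot: [-0.482, -3.1, -0.004]
wrist_force: [-0.3, 0.5, -7.2]
width: 0.47
grip_force: 83.5
```

Run:
```python
from h import *
import pickle
plan(.5805,-.3112,.019,72.3)
s=bot.read_state(); im=read_camera('wrist'); save('w6.png',im); pickle.dump(s,open('w6.pkl','wb'))
```

```text
pos [ 0.5798 -0.31    0.0947] psi 72.34 tilt 0.3 shift [-0.003 -0.002  0.151] roll 0.0002 rows 2
```

View pics/w6.png

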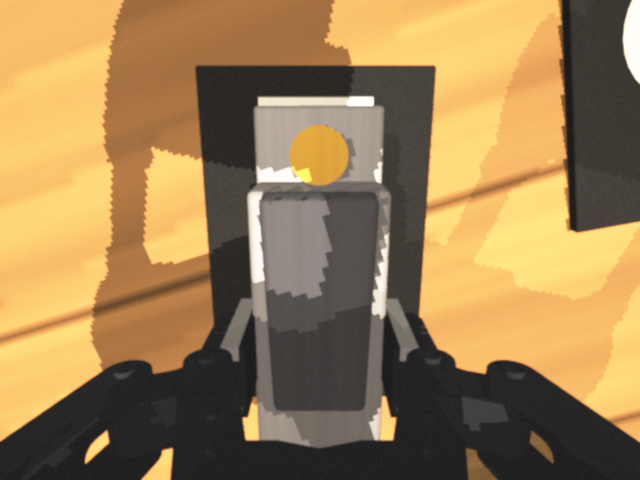

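The plane sits square in the gripper (255–388) and aligned over its mat (197–434). Lowering.

Request:
servo_tool --targets '[{"hand": 1, "x": -0.002, "y": -0.002, "z": 0.03, "roll": 0}, {"hand": 1, "x": -0.002, "y": -0.002, "z": 0.06, "roll": 0}, {"hand": 1, "x": -0.002, "y": -0.002, "z": 0.09, "roll": 0}, {"hand": 1, "x": -0.002, "y": -0.002, "z": 0.115, "roll": 0}, {"hand": 1, "x": -0.002, "y": -0.002, "z": 0.13, "roll": 0}, {"hand": 1, "x": -0.002, "y": -0.002, "z": 0.138, "roll": 0}, {"hand": 1, "x": -0.002, "y": -0.002, "z": 0.142, "roll": 0}, {"hand": 1, "x": -0.002, "y": -0.002, "z": 0.142, "roll": 0}, {"hand": 1, "x": -0.002, "y": -0.002, "z": 0.142, "roll": 0}]'

```text
time: 13.32
tool_pos: [0.5829, -0.3124, 0.0273]
tcp_rot: [0.48, 3.103, -0.001]
wrist_force: [0.2, -0.7, -6.7]
width: 0.474
grip_force: 83.5
```

Request:
servo_tool --targets '[{"hand": 1, "x": 0, "y": 0, "z": 0.003, "roll": 0}, {"hand": 1, "x": 0, "y": 0, "z": 0.006, "roll": 0}, {"hand": 1, "x": 0, "y": 0, "z": 0.008, "roll": 0}, {"hand": 1, "x": 0, "y": 0, "z": 0.008, "roll": 0}]'

```text
time: 13.65
tool_pos: [0.5821, -0.3121, 0.0226]
tcp_rot: [0.481, 3.105, 0.0]
wrist_force: [0.7, -0.3, -6.1]
width: 0.473
grip_force: 83.5
```

Request:
servo_tool --targets '[{"hand": 1, "x": 0, "y": 0, "z": 0.003, "roll": 0}, {"hand": 1, "x": 0, "y": 0, "z": 0.006, "roll": 0}, {"hand": 1, "x": 0, "y": 0, "z": 0.006, "roll": 0}, {"hand": 1, "x": 0, "y": 0, "z": 0.006, "roll": 0}]'

```text
time: 13.98
tool_pos: [0.5821, -0.312, 0.0193]
tcp_rot: [-0.48, -3.104, -0.0]
wrist_force: [0.3, -0.3, -6.0]
width: 0.474
grip_force: 83.5
```

```bash
python3 -c "
from h import *
plan(.5805,-.3112,.019,72.3)"
```

```text
pos [ 0.5821 -0.312   0.0193] psi 72.4 tilt 0.02 shift [0.004 0.001 0.001] roll 0.0006 rows 1
```

Request:
servo_tool --targets '[{"hand": 1, "x": 0.002, "y": 0.001, "z": 0.002, "roll": 0}, {"hand": 1, "x": 0.002, "y": 0.001, "z": 0.003, "roll": 0}, {"hand": 1, "x": 0.002, "y": 0.001, "z": 0.003, "roll": 0}]'

```text
time: 14.23
tool_pos: [0.582, -0.3118, 0.0191]
tcp_rot: [0.48, 3.103, -0.001]
wrist_force: [-1.1, 0.5, -1.8]
width: 0.471
grip_force: 84.2
```

Request:
servo_tool --targets '[{"hand": -1, "x": 0, "y": 0, "z": 0, "roll": 0}, {"hand": -1, "x": 0, "y": 0, "z": 0, "roll": 0}, {"hand": -1, "x": 0, "y": 0, "z": 0, "roll": 0}, {"hand": -1, "x": 0, "y": 0, "z": 0, "roll": 0}, {"hand": -1, "x": 0, "y": 0, "z": 0, "roll": 0}, {"hand": -1, "x": 0, "y": 0, "z": 0, "roll": 0}, {"hand": -1, "x": 0, "y": 0, "z": 0, "roll": 0}, {"hand": -1, "x": 0, "y": 0, "z": 0, "roll": 0}]'

```text
time: 14.9
tool_pos: [0.5814, -0.3113, 0.018]
tcp_rot: [-0.481, -3.105, 0.0]
wrist_force: [0.2, 0.1, -0.2]
width: 1.0
grip_force: 0.0
```

Request:
servo_tool --targets '[{"hand": -1, "x": 0, "y": 0, "z": -0.04, "roll": 0}, {"hand": -1, "x": 0, "y": 0, "z": -0.12, "roll": 0}, {"hand": -1, "x": 0, "y": 0, "z": -0.2, "roll": 0}, {"hand": -1, "x": 0, "y": 0, "z": -0.28, "roll": 0}, {"hand": -1, "x": 0, "y": 0, "z": -0.35, "roll": 0}, {"hand": -1, "x": 0, "y": 0, "z": -0.4, "roll": 0}, {"hand": -1, "x": 0, "y": 0, "z": -0.4, "roll": 0}, {"hand": -1, "x": 0, "y": 0, "z": -0.4, "roll": 0}]'

```text
time: 15.57
tool_pos: [0.5827, -0.3121, 0.221]
tcp_rot: [0.48, 3.1, -0.003]
wrist_force: [-0.3, -0.1, -0.0]
width: 1.001
grip_force: 0.0
```

Run:
```python
from h import *
import pickle
s=bot.read_state(); im=read_camera('wrist'); save('w7.png',im); pickle.dump(s,open('w7.pkl','wb'))
plan(.48,.285,.24,80)
```

```text
pos [ 0.5815 -0.3113  0.2184] psi 72.4 tilt 0.05 shift [ 0.554  1.075 -0.044] roll -0.0422 rows 15
```

View pics/w7.png

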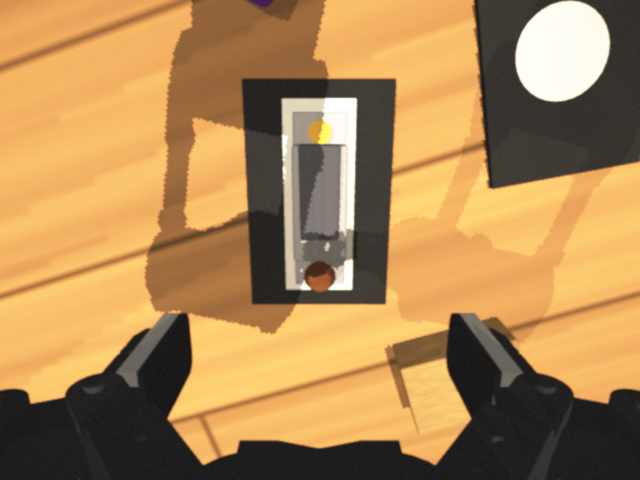

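The plane lies centred inside its white rectangle (plane 293–347 within 282–357, heel at row 112 against 98). On to the jar.

Request:
servo_tool --targets '[{"hand": -1, "x": 0.037, "y": 0.072, "z": -0.005, "roll": -0.005}, {"hand": -1, "x": 0.074, "y": 0.144, "z": -0.01, "roll": -0.01}, {"hand": -1, "x": 0.111, "y": 0.215, "z": -0.015, "roll": -0.015}, {"hand": -1, "x": 0.148, "y": 0.287, "z": -0.02, "roll": -0.02}, {"hand": -1, "x": 0.185, "y": 0.358, "z": -0.025, "roll": -0.025}, {"hand": -1, "x": 0.222, "y": 0.43, "z": -0.03, "roll": -0.03}, {"hand": -1, "x": 0.26, "y": 0.502, "z": -0.035, "roll": -0.035}, {"hand": -1, "x": 0.297, "y": 0.573, "z": -0.04, "roll": -0.04}, {"hand": -1, "x": 0.334, "y": 0.645, "z": -0.044, "roll": -0.042}, {"hand": -1, "x": 0.37, "y": 0.717, "z": -0.044, "roll": -0.042}]'

```text
time: 16.45
tool_pos: [0.5113, 0.0879, 0.2377]
tcp_rot: [-0.274, -3.126, 0.001]
wrist_force: [1.2, 0.6, 0.2]
width: 1.002
grip_force: 0.0
```

Run:
```python
from h import *
import pickle
plan(.47,.294,.25,80)
c=cam('wrist',pickle.load(open('w7.pkl','rb')))
print(onz(c,np.array([(320,112.)]),.02),onz(c,np.array([(243,79),(396,79),(386,303),(253,303)],float),.008).mean(0))
```

```text
pos [0.5113 0.0879 0.2377] psi 79.96 tilt 0.22 shift [ 0.153  0.391 -0.024] roll -0.0002 rows 6
[[ 0.5125477  -0.28902127  0.02      ]] [ 0.57860068 -0.31036169  0.008     ]
```

Request:
servo_tool --targets '[{"hand": -1, "x": 0.025, "y": 0.065, "z": 0, "roll": 0}, {"hand": -1, "x": 0.05, "y": 0.13, "z": -0.005, "roll": 0}, {"hand": -1, "x": 0.075, "y": 0.195, "z": -0.01, "roll": 0}, {"hand": -1, "x": 0.1, "y": 0.26, "z": -0.015, "roll": 0}, {"hand": -1, "x": 0.125, "y": 0.325, "z": -0.02, "roll": 0}, {"hand": -1, "x": 0.15, "y": 0.375, "z": -0.024, "roll": 0}, {"hand": -1, "x": 0.15, "y": 0.375, "z": -0.024, "roll": 0}, {"hand": -1, "x": 0.15, "y": 0.375, "z": -0.024, "roll": 0}, {"hand": -1, "x": 0.15, "y": 0.375, "z": -0.024, "roll": 0}]'

```text
time: 17.2
tool_pos: [0.4712, 0.2833, 0.2498]
tcp_rot: [-0.273, -3.127, 0.004]
wrist_force: [-0.1, 0.5, -0.2]
width: 0.999
grip_force: 0.0
```

Run:
```python
from h import *
import pickle
s=bot.read_state(); im=read_camera('wrist'); save('w8.png',im); pickle.dump(s,open('w8.pkl','wb'))
plan(.47,.294,.25,80)
```

```text
pos [0.4716 0.2829 0.2502] psi 79.94 tilt 0.19 shift [0.007 0.021 0.   ] roll -0.0003 rows 1
```

View pics/w8.png

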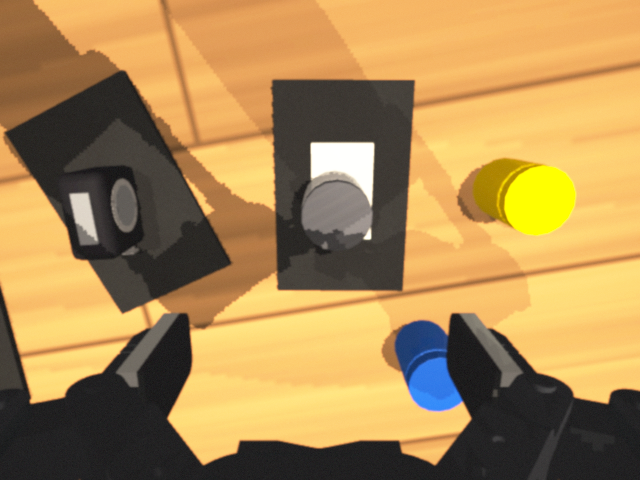

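The lid is centred at about (337,214) with radius 35. The tape mat's corners are (272,80), (414,80), (404,290) and (279,290), with blue and yellow standing clear.

Run:
```python
from h import *
import pickle
c=cam('wrist',pickle.load(open('w8.pkl','rb')));w1=cam('wrist',pickle.load(open('w1.pkl','rb')))
im=cv2.imread('pics/w8.png',0)
h=cv2.HoughCircles(cv2.medianBlur(im[150:280,270:410],3),cv2.HOUGH_GRADIENT,1,200,param1=80,param2=12,minRadius=30,maxRadius=42); print(h[0][0]+[270,150,0])
for z in (.076,.081): print(onz(c,np.array([(337,214.),h[0][0][:2]+[270,150]]),z).round(4))
print(tri([(c,(337,214)),(w1,(413,238))]).round(4), 'blue',onz(c,np.array([(434,375.)]),.08).round(3))
print(onz(c,np.array([(272,80),(414,80),(404,290),(279,290)],float),.008).mean(0))
plan(.471,.293,.044,80)
```

```text
[335.5        214.5         35.90000153]
[[0.4716 0.2966 0.076 ]
 [0.4718 0.2954 0.076 ]]
[[0.4705 0.2966 0.081 ]
 [0.4707 0.2954 0.081 ]]
[0.4715 0.2967 0.0756] blue [[0.618 0.353 0.08 ]]
[0.46723028 0.30458885 0.008     ]
pos [0.4716 0.2829 0.2502] psi 79.94 tilt 0.19 shift [0.004 0.021 0.412] roll -0.0003 rows 5
```

```bash
python3 -c "
from h import *
plan(.471,.296,.030,80)"
```

```text
pos [0.4716 0.2829 0.2502] psi 79.94 tilt 0.19 shift [0.005 0.027 0.44 ] roll -0.0003 rows 6
```

Request:
servo_tool --targets '[{"hand": -1, "x": 0.005, "y": 0.027, "z": 0.06, "roll": 0}, {"hand": -1, "x": 0.005, "y": 0.027, "z": 0.13, "roll": 0}, {"hand": -1, "x": 0.005, "y": 0.027, "z": 0.2, "roll": 0}, {"hand": -1, "x": 0.005, "y": 0.027, "z": 0.27, "roll": 0}, {"hand": -1, "x": 0.005, "y": 0.027, "z": 0.33, "roll": 0}, {"hand": -1, "x": 0.005, "y": 0.027, "z": 0.38, "roll": 0}, {"hand": -1, "x": 0.005, "y": 0.027, "z": 0.42, "roll": 0}, {"hand": -1, "x": 0.005, "y": 0.027, "z": 0.44, "roll": 0}, {"hand": -1, "x": 0.005, "y": 0.027, "z": 0.44, "roll": 0}, {"hand": -1, "x": 0.005, "y": 0.027, "z": 0.44, "roll": 0}]'

```text
time: 18.08
tool_pos: [0.4723, 0.2968, 0.0318]
tcp_rot: [-0.277, -3.129, 0.001]
wrist_force: [-0.3, 0.0, 0.1]
width: 0.999
grip_force: 0.0
```

Request:
servo_tool --targets '[{"hand": 1, "x": 0, "y": 0, "z": 0, "roll": 0}, {"hand": 1, "x": 0, "y": 0, "z": 0, "roll": 0}, {"hand": 1, "x": 0, "y": 0, "z": 0, "roll": 0}, {"hand": 1, "x": 0, "y": 0, "z": 0, "roll": 0}, {"hand": 1, "x": 0, "y": 0, "z": 0, "roll": 0}, {"hand": 1, "x": 0, "y": 0, "z": 0, "roll": 0}, {"hand": 1, "x": 0, "y": 0, "z": 0, "roll": 0}, {"hand": 1, "x": 0, "y": 0, "z": 0, "roll": 0}, {"hand": 1, "x": 0, "y": 0, "z": 0, "roll": 0}]' --grip_force 45

```text
time: 18.83
tool_pos: [0.4737, 0.2984, 0.0341]
tcp_rot: [0.274, 3.127, 0.002]
wrist_force: [1.0, -2.4, 6.7]
width: 0.621
grip_force: 48.0
```

Request:
servo_tool --targets '[{"hand": 1, "x": 0, "y": 0, "z": -0.03, "roll": 0}, {"hand": 1, "x": 0, "y": 0, "z": -0.08, "roll": 0}, {"hand": 1, "x": 0, "y": 0, "z": -0.14, "roll": 0}, {"hand": 1, "x": 0, "y": 0, "z": -0.19, "roll": 0}, {"hand": 1, "x": 0, "y": 0, "z": -0.21, "roll": 0}, {"hand": 1, "x": 0, "y": 0, "z": -0.21, "roll": 0}, {"hand": 1, "x": 0, "y": 0, "z": -0.21, "roll": 0}]'

```text
time: 19.42
tool_pos: [0.472, 0.2978, 0.1368]
tcp_rot: [0.275, 3.129, 0.0]
wrist_force: [-0.1, -0.2, -2.8]
width: 0.619
grip_force: 48.2
```

```bash
python3 -c "
from h import *
plan(.5265,-.101,.135,80)"
```

```text
pos [0.472  0.2978 0.1368] psi 79.97 tilt 0.02 shift [-0.246 -0.766  0.003] roll -0.0002 rows 10
```

Request:
servo_tool --targets '[{"hand": 1, "x": -0.013, "y": -0.04, "z": 0, "roll": 0}, {"hand": 1, "x": -0.035, "y": -0.11, "z": 0, "roll": 0}, {"hand": 1, "x": -0.058, "y": -0.18, "z": 0, "roll": 0}, {"hand": 1, "x": -0.08, "y": -0.25, "z": 0, "roll": 0}, {"hand": 1, "x": -0.103, "y": -0.32, "z": 0, "roll": 0}, {"hand": 1, "x": -0.125, "y": -0.39, "z": 0, "roll": 0}, {"hand": 1, "x": -0.148, "y": -0.46, "z": 0, "roll": 0}, {"hand": 1, "x": -0.17, "y": -0.53, "z": 0, "roll": 0}, {"hand": 1, "x": -0.193, "y": -0.6, "z": 0, "roll": 0}, {"hand": 1, "x": -0.215, "y": -0.67, "z": 0, "roll": 0}]'

```text
time: 20.25
tool_pos: [0.5175, -0.0523, 0.1341]
tcp_rot: [-0.275, -3.125, -0.001]
wrist_force: [0.7, 0.0, -3.2]
width: 0.621
grip_force: 48.4
```

Request:
servo_tool --targets '[{"hand": 1, "x": -0.018, "y": -0.055, "z": 0, "roll": 0}, {"hand": 1, "x": -0.029, "y": -0.09, "z": 0, "roll": 0}, {"hand": 1, "x": -0.032, "y": -0.096, "z": 0, "roll": 0}, {"hand": 1, "x": -0.032, "y": -0.096, "z": 0.03, "roll": 0}, {"hand": 1, "x": -0.032, "y": -0.096, "z": 0.08, "roll": 0}, {"hand": 1, "x": -0.032, "y": -0.096, "z": 0.13, "roll": 0}, {"hand": 1, "x": -0.032, "y": -0.096, "z": 0.17, "roll": 0}, {"hand": 1, "x": -0.032, "y": -0.096, "z": 0.19, "roll": 0}, {"hand": 1, "x": -0.032, "y": -0.096, "z": 0.19, "roll": 0}, {"hand": 1, "x": -0.032, "y": -0.096, "z": 0.19, "roll": 0}]'

```text
time: 21.08
tool_pos: [0.5258, -0.1001, 0.0407]
tcp_rot: [-0.274, -3.127, -0.001]
wrist_force: [-0.9, 0.9, -2.1]
width: 0.618
grip_force: 48.4
```

```bash
python3 -c "
from h import *
plan(.527,-.101,.034,80); print(bot.read_state()['wrist_force'])"
```

```text
pos [ 0.5258 -0.1001  0.0407] psi 79.99 tilt 0.18 shift [-0.003 -0.001  0.013] roll -0.0001 rows 1
[-0.88511417  0.92541318 -2.10622552]
```

Request:
servo_tool --targets '[{"hand": 1, "x": -0.002, "y": 0, "z": 0.005, "roll": 0}, {"hand": 1, "x": -0.002, "y": 0, "z": 0.01, "roll": 0}, {"hand": 1, "x": -0.002, "y": 0, "z": 0.014, "roll": 0}, {"hand": 1, "x": -0.002, "y": 0, "z": 0.014, "roll": 0}, {"hand": 1, "x": -0.002, "y": 0, "z": 0.014, "roll": 0}]'

```text
time: 21.5
tool_pos: [0.5283, -0.1011, 0.0355]
tcp_rot: [0.275, 3.129, -0.0]
wrist_force: [0.5, -0.1, -3.4]
width: 0.617
grip_force: 48.4
```

Request:
servo_tool --targets '[{"hand": 1, "x": 0.001, "y": 0, "z": 0.002, "roll": 0}, {"hand": 1, "x": 0.001, "y": 0, "z": 0.004, "roll": 0}, {"hand": 1, "x": 0.001, "y": 0, "z": 0.004, "roll": 0}, {"hand": 1, "x": 0.001, "y": 0, "z": 0.004, "roll": 0}]'

```text
time: 21.83
tool_pos: [0.5279, -0.1011, 0.0341]
tcp_rot: [0.275, 3.129, -0.0]
wrist_force: [-3.7, 0.4, 5.5]
width: 0.62
grip_force: 49.2
```

Request:
servo_tool --targets '[{"hand": -1, "x": 0, "y": 0, "z": 0, "roll": 0}, {"hand": -1, "x": 0, "y": 0, "z": 0, "roll": 0}, {"hand": -1, "x": 0, "y": 0, "z": 0, "roll": 0}, {"hand": -1, "x": 0, "y": 0, "z": 0, "roll": 0}, {"hand": -1, "x": 0, "y": 0, "z": 0, "roll": 0}, {"hand": -1, "x": 0, "y": 0, "z": 0, "roll": 0}, {"hand": -1, "x": 0, "y": 0, "z": 0, "roll": 0}, {"hand": -1, "x": 0, "y": 0, "z": 0, "roll": 0}]'

```text
time: 22.5
tool_pos: [0.5275, -0.101, 0.0329]
tcp_rot: [-0.275, -3.129, -0.0]
wrist_force: [0.5, -0.1, -0.4]
width: 1.001
grip_force: 0.0
```

Request:
servo_tool --targets '[{"hand": -1, "x": 0, "y": 0, "z": -0.04, "roll": 0}, {"hand": -1, "x": 0, "y": 0, "z": -0.1, "roll": 0}, {"hand": -1, "x": 0, "y": 0, "z": -0.18, "roll": 0}, {"hand": -1, "x": 0, "y": 0, "z": -0.26, "roll": 0}, {"hand": -1, "x": 0, "y": 0, "z": -0.34, "roll": 0}, {"hand": -1, "x": 0, "y": 0, "z": -0.4, "roll": 0}, {"hand": -1, "x": 0, "y": 0, "z": -0.4, "roll": 0}, {"hand": -1, "x": 0, "y": 0, "z": -0.4, "roll": 0}]'

```text
time: 23.17
tool_pos: [0.5293, -0.1014, 0.2361]
tcp_rot: [0.274, 3.123, -0.001]
wrist_force: [1.1, 0.6, -1.0]
width: 1.001
grip_force: 0.0
```

Run:
```python
from h import *
import pickle
s=bot.read_state(); im=read_camera('wrist'); save('w9.png',im); pickle.dump(s,open('w9.pkl','wb'))
plan(.440,.1057,.22,83.2)
```

```text
pos [ 0.5277 -0.101   0.2335] psi 79.96 tilt 0.08 shift [0.245 0.377 0.027] roll -0.018 rows 6
```

View pics/w9.png

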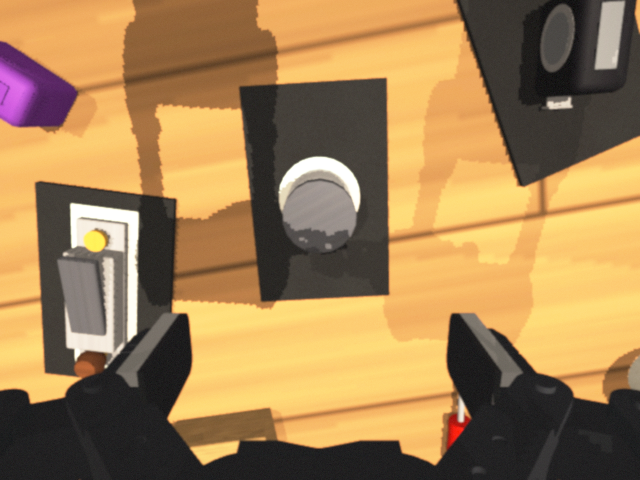

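The jar stands upright on the disc, with its lid at (320,214). I check that numerically while heading for the tape, whose released pose I know.

Run:
```python
from h import *
import pickle
c=cam('wrist',pickle.load(open('w9.pkl','rb')))
print(onz(c,np.array([(320,214.)]),.081),onz(c,np.array([(240,87),(386,79),(389,294),(262,301)],float),.008).mean(0))
plan(.440,.1057,.15,83.2)
```

```text
[[ 0.52493792 -0.0997446   0.081     ]] [ 0.52672541 -0.10031384  0.008     ]
pos [ 0.5277 -0.101   0.2335] psi 79.96 tilt 0.08 shift [0.245 0.377 0.167] roll -0.018 rows 6
```

Request:
servo_tool --targets '[{"hand": -1, "x": 0.041, "y": 0.063, "z": 0.005, "roll": -0.01}, {"hand": -1, "x": 0.082, "y": 0.126, "z": 0.01, "roll": -0.018}, {"hand": -1, "x": 0.123, "y": 0.189, "z": 0.015, "roll": -0.018}, {"hand": -1, "x": 0.164, "y": 0.252, "z": 0.02, "roll": -0.018}, {"hand": -1, "x": 0.205, "y": 0.315, "z": 0.025, "roll": -0.018}, {"hand": -1, "x": 0.245, "y": 0.377, "z": 0.027, "roll": -0.018}, {"hand": -1, "x": 0.245, "y": 0.377, "z": 0.027, "roll": -0.018}, {"hand": -1, "x": 0.245, "y": 0.377, "z": 0.027, "roll": -0.018}, {"hand": -1, "x": 0.245, "y": 0.377, "z": 0.027, "roll": -0.018}]'

```text
time: 23.97
tool_pos: [0.4387, 0.1058, 0.2177]
tcp_rot: [-0.184, -3.133, 0.002]
wrist_force: [0.0, 0.2, -0.2]
width: 1.001
grip_force: 0.0
```

Run:
```python
from h import *
plan(.440,.1057,.026,83.2)
```

```text
pos [0.4387 0.1058 0.2177] psi 83.27 tilt 0.18 shift [-0.004  0.001  0.383] roll 0.0004 rows 5
```

The jar is within 2 mm of its mat centre. Grasp the tape.

Request:
servo_tool --targets '[{"hand": -1, "x": -0.002, "y": 0, "z": 0.06, "roll": 0}, {"hand": -1, "x": -0.002, "y": 0, "z": 0.13, "roll": 0}, {"hand": -1, "x": -0.002, "y": 0, "z": 0.2, "roll": 0}, {"hand": -1, "x": -0.002, "y": 0, "z": 0.26, "roll": 0}, {"hand": -1, "x": -0.002, "y": 0, "z": 0.31, "roll": 0}, {"hand": -1, "x": -0.002, "y": 0, "z": 0.35, "roll": 0}, {"hand": -1, "x": -0.002, "y": 0, "z": 0.375, "roll": 0}, {"hand": -1, "x": -0.002, "y": 0, "z": 0.383, "roll": 0}, {"hand": -1, "x": -0.002, "y": 0, "z": 0.383, "roll": 0}, {"hand": -1, "x": -0.002, "y": 0, "z": 0.383, "roll": 0}]'

```text
time: 24.8
tool_pos: [0.4412, 0.1051, 0.0281]
tcp_rot: [-0.189, -3.136, 0.0]
wrist_force: [0.1, 0.1, 0.7]
width: 1.003
grip_force: 0.0
```

Request:
servo_tool --targets '[{"hand": 1, "x": 0, "y": 0, "z": 0, "roll": 0}, {"hand": 1, "x": 0, "y": 0, "z": 0, "roll": 0}, {"hand": 1, "x": 0, "y": 0, "z": 0, "roll": 0}, {"hand": 1, "x": 0, "y": 0, "z": 0, "roll": 0}, {"hand": 1, "x": 0, "y": 0, "z": 0, "roll": 0}, {"hand": 1, "x": 0, "y": 0, "z": 0, "roll": 0}, {"hand": 1, "x": 0, "y": 0, "z": 0, "roll": 0}, {"hand": 1, "x": 0, "y": 0, "z": 0, "roll": 0}, {"hand": 1, "x": 0, "y": 0, "z": 0, "roll": 0}]' --grip_force 50

```text
time: 25.55
tool_pos: [0.4416, 0.106, 0.029]
tcp_rot: [0.186, 3.135, 0.0]
wrist_force: [-1.0, -0.9, 6.1]
width: 0.439
grip_force: 51.5
```

Request:
servo_tool --targets '[{"hand": 1, "x": 0, "y": 0, "z": -0.03, "roll": 0}, {"hand": 1, "x": 0, "y": 0, "z": -0.08, "roll": 0}, {"hand": 1, "x": 0, "y": 0, "z": -0.12, "roll": 0}, {"hand": 1, "x": 0, "y": 0, "z": -0.15, "roll": 0}, {"hand": 1, "x": 0, "y": 0, "z": -0.16, "roll": 0}, {"hand": 1, "x": 0, "y": 0, "z": -0.16, "roll": 0}, {"hand": 1, "x": 0, "y": 0, "z": -0.16, "roll": 0}]'

```text
time: 26.13
tool_pos: [0.4399, 0.1058, 0.1071]
tcp_rot: [-0.186, -3.135, 0.0]
wrist_force: [-0.3, -0.9, -3.9]
width: 0.442
grip_force: 51.1
```

```bash
python3 -c "
from h import *
plan(.467,.303,.107,80)"
```

```text
pos [0.4399 0.1058 0.1071] psi 83.21 tilt 0.08 shift [-0.007  0.398  0.   ] roll 0.0178 rows 5
```

Request:
servo_tool --targets '[{"hand": 1, "x": 0, "y": 0.04, "z": 0, "roll": 0.005}, {"hand": 1, "x": -0.002, "y": 0.1, "z": 0, "roll": 0.01}, {"hand": 1, "x": -0.003, "y": 0.16, "z": 0, "roll": 0.018}, {"hand": 1, "x": -0.004, "y": 0.22, "z": 0, "roll": 0.018}, {"hand": 1, "x": -0.005, "y": 0.28, "z": 0, "roll": 0.018}, {"hand": 1, "x": -0.006, "y": 0.34, "z": 0, "roll": 0.018}, {"hand": 1, "x": -0.007, "y": 0.385, "z": 0, "roll": 0.018}, {"hand": 1, "x": -0.007, "y": 0.398, "z": 0, "roll": 0.018}, {"hand": 1, "x": -0.007, "y": 0.398, "z": 0, "roll": 0.018}, {"hand": 1, "x": -0.007, "y": 0.398, "z": 0, "roll": 0.018}]'

```text
time: 26.97
tool_pos: [0.4663, 0.3021, 0.1061]
tcp_rot: [-0.273, -3.127, 0.004]
wrist_force: [0.2, -0.8, -3.8]
width: 0.444
grip_force: 51.7
```

```bash
python3 -c "
from h import *
plan(.467,.303,.029,80)"
```

```text
pos [0.4663 0.3021 0.1061] psi 80.02 tilt 0.24 shift [-0.001  0.002  0.154] roll 0.0001 rows 2
```

Request:
servo_tool --targets '[{"hand": 1, "x": 0, "y": 0.001, "z": 0.03, "roll": 0}, {"hand": 1, "x": 0, "y": 0.001, "z": 0.07, "roll": 0}, {"hand": 1, "x": 0, "y": 0.001, "z": 0.1, "roll": 0}, {"hand": 1, "x": 0, "y": 0.001, "z": 0.125, "roll": 0}, {"hand": 1, "x": 0, "y": 0.001, "z": 0.14, "roll": 0}, {"hand": 1, "x": 0, "y": 0.001, "z": 0.15, "roll": 0}, {"hand": 1, "x": 0, "y": 0.001, "z": 0.15, "roll": 0}, {"hand": 1, "x": 0, "y": 0.001, "z": 0.15, "roll": 0}, {"hand": 1, "x": 0, "y": 0.001, "z": 0.15, "roll": 0}]'

```text
time: 27.72
tool_pos: [0.4687, 0.3039, 0.034]
tcp_rot: [0.275, 3.128, 0.002]
wrist_force: [0.6, -0.4, -3.4]
width: 0.445
grip_force: 51.7
```

Request:
servo_tool --targets '[{"hand": 1, "x": 0.002, "y": -0.001, "z": 0.004, "roll": 0}, {"hand": 1, "x": 0.002, "y": -0.001, "z": 0.008, "roll": 0}, {"hand": 1, "x": 0.002, "y": -0.001, "z": 0.01, "roll": 0}, {"hand": 1, "x": 0.002, "y": -0.001, "z": 0.01, "roll": 0}, {"hand": 1, "x": 0.002, "y": -0.001, "z": 0.01, "roll": 0}]'

```text
time: 28.13
tool_pos: [0.4672, 0.3036, 0.029]
tcp_rot: [0.275, 3.129, 0.001]
wrist_force: [-1.9, -0.9, 5.2]
width: 0.441
grip_force: 52.3
```

Contact (+5 N). Release and retreat.

Request:
servo_tool --targets '[{"hand": -1, "x": 0, "y": 0, "z": 0, "roll": 0}, {"hand": -1, "x": 0, "y": 0, "z": 0, "roll": 0}, {"hand": -1, "x": 0, "y": 0, "z": 0, "roll": 0}, {"hand": -1, "x": 0, "y": 0, "z": 0, "roll": 0}, {"hand": -1, "x": 0, "y": 0, "z": 0, "roll": 0}, {"hand": -1, "x": 0, "y": 0, "z": 0, "roll": 0}, {"hand": -1, "x": 0, "y": 0, "z": 0, "roll": 0}, {"hand": -1, "x": 0, "y": 0, "z": 0, "roll": 0}]'

```text
time: 28.8
tool_pos: [0.4668, 0.3032, 0.028]
tcp_rot: [0.275, 3.13, -0.0]
wrist_force: [0.3, 0.4, -0.6]
width: 0.997
grip_force: 0.0
```

Request:
servo_tool --targets '[{"hand": -1, "x": 0, "y": 0, "z": -0.04, "roll": 0}, {"hand": -1, "x": 0, "y": 0, "z": -0.1, "roll": 0}, {"hand": -1, "x": 0, "y": 0, "z": -0.18, "roll": 0}, {"hand": -1, "x": 0, "y": 0, "z": -0.26, "roll": 0}, {"hand": -1, "x": 0, "y": 0, "z": -0.34, "roll": 0}, {"hand": -1, "x": 0, "y": 0, "z": -0.4, "roll": 0}, {"hand": -1, "x": 0, "y": 0, "z": -0.4, "roll": 0}, {"hand": -1, "x": 0, "y": 0, "z": -0.4, "roll": 0}, {"hand": -1, "x": 0, "y": 0, "z": -0.4, "roll": 0}]'

```text
time: 29.55
tool_pos: [0.4663, 0.303, 0.2274]
tcp_rot: [-0.275, -3.129, 0.001]
wrist_force: [-0.3, -0.4, -0.9]
width: 1.003
grip_force: 0.0
```

Run:
```python
from h import *
import pickle
s=bot.read_state(); im=read_camera('wrist'); save('w10.png',im); pickle.dump(s,open('w10.pkl','wb')); print(s['tool_pos'])
```

```text
[0.46632644 0.30297829 0.22742568]
```

View pics/w10.png

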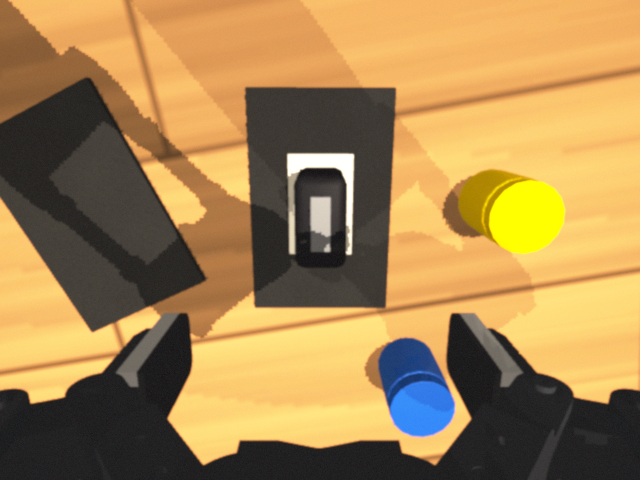

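The tape is upright, parallel and laterally centred on its silhouette (295–347 within 288–354). I check the lengthwise offset by numbers.

Run:
```python
from h import *
import pickle
c=cam('wrist',pickle.load(open('w10.pkl','rb')))
e=onz(c,np.array([(321,169),(321,267.)]),.066)[:,:2]; print(e,e.mean(0),np.linalg.norm(e[0]-e[1]))
print(onz(c,np.array([(246,88),(395,88),(385,307),(257,307)],float),.008).mean(0),onz(c,np.array([(288,154),(354,154.),(352,254),(289,254)]),.008).mean(0))
save('topF.png',read_camera('top'))
a=cv2.imread('pics/top0.png')
b=cv2.imread('pics/topF.png')
cv2.imwrite('pics/cmp.png',np.vstack([a[90:360,60:560],b[90:360,60:560]]))
```

```text
[[0.43081855 0.31082583]
 [0.5020965  0.29829482]] [0.46645752 0.30456032] 0.07237107418432648
[0.46720091 0.30448464 0.008     ] [0.46752519 0.3044076  0.008     ]
```

View pics/cmp.png

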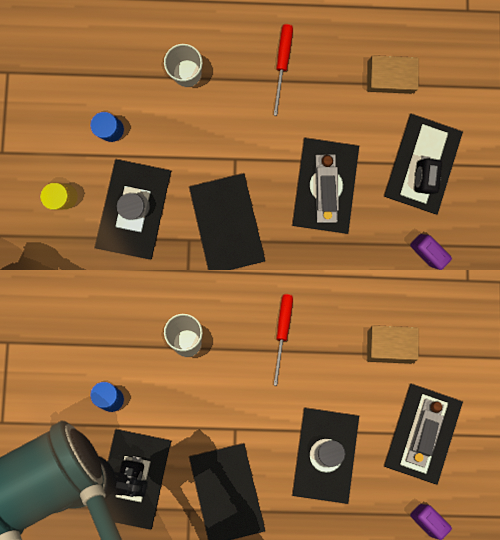

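The before/after picture shows the jar on its disc (325,455) and the plane on its rectangle (425,437). The cup, screwdriver and carton have not moved. The tape is about 1 mm off centre, so I hand in.

```bash
python3 -c "
from h import *
print(ticket.finish_job())"
```

```text
the job is handed in; nothing more can be done
None
```

The job is handed in: the plane, jar and tape measure each stand upright on their own mats, about 2 mm or less off centre by my camera checks, and the cup, screwdriver and carton have not moved; the hand-in gave no verdict.

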